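# Drift-pin and bolt a microscope post socket to its stand

### The job

The post socket of the microscope stand sits on the round white base on one loosely fitted screw and has swung, so that its two free flange holes no longer line up with those in the base. Take the tapered drift pin from the tool block, ease it down through one of the free flange holes, feeling for the hole in the base below, until it has drawn the flange into line and its shoulder sits on the flange, and leave it standing there. Then drop one of the socket-head cap screws, with the cylindrical head like the one already fitted, into the other free hole with its head fully down; force nothing, and leave the other cap screw, the hex-head bolts, the punch and everything else where they are.

Things in the scene. Friction and masses are not known exactly. Their poses are not given: they have to be found in the camera images.
- stand: Foot of a microscope stand, fixed: round white base 260 mm across, 16 mm thick, on 10 mm feet (top face 26 mm above the table). Origin under its middle at table height, z up; its own turn says nothing of its holes. The post socket lies on it. Its 13 mm through holes have the pattern of the flange's holes, pivoting on the fitted screw's axis; the flange mostly hides them.
- hole_1 (a point): Centre of one of the two free 13 mm flange holes, 101 mm from the fitted screw, at the top face, 34 mm above the table; z up, x, y along the flange's edges. The flange starts swung one way or the other: this hole must go up to 17 mm, clockwise or counter-clockwise about the fitted screw (not known), to stand over the base's hole. About 2.5 N sideways here moves the flange; it stays where left.
- hole_2 (a point): Centre of the other free 13 mm hole, 90 mm from hole_1 along the flange's +y, also 101 mm from the fitted screw, at the flange's top face; axes as hole_1. It starts as far off the base's hole below as hole_1.
- fitted_screw (a point): On the axis of the fitted screw (socket head 16 mm across, 10 mm high), at the top face, 15 mm in from the middle of the aluminium flange's +x edge. The flange (120 x 120 x 8 mm, free holes 15 mm from the edges in its -x corners) swings only about this axis and stops 19 mm (at the free holes) either side of true. White collar amid it 48 mm across, 42 high, clamp knob to +x+y. Not to be handled.
- drift: Drift pin, steel, about 90 g, tip down in the tool block, shoulder on the block's top. Origin at the tip's end, z up its axis. Tip 9 mm across, tapering to 12 mm at 16 mm up; straight shank to 30 mm; shoulder 20 mm across, 30 to 34 mm; handle 14 mm across, 34 to 83 mm. Home: shoulder on the flange, tip 30 mm below its top. The tip drops into the base's hole within 2 mm of its axis.
- screw1: One of two equal M10 socket-head cap screws, dark steel, 35 g, upright in the screw board: cylindrical head 16 mm across and 10 mm high, shank 10 mm across and 25 mm long with chamfered foot. Origin at the foot's end, z up the axis (head from 25 to 35 mm). Home: the head's underside on the flange. Either screw may be used.
- screw2: The other socket-head cap screw, equal to screw1.
- hexbolt1: A dark steel hex-head bolt, head 16 mm across flats and 6.5 mm high, shank as the screws; stands in the screw board. Not part of the job. Origin at the foot's end.
- hexbolt2: Another hex-head bolt like hexbolt1, in the screw board. Not part of the job.
- punch: A short dark centre punch standing in the tool block's other hole: body 16 mm across, top 66 mm from its foot, 36 mm of it above the block. Not part of the job. Origin at its foot.
- tool_block: Wooden tool block 60 x 120 x 40 mm, fixed, with two 13 mm upright through holes at y = -30 mm (drift pin) and y = +30 mm (punch). Origin under its middle, z up.
- screw_board: Plywood screw board 105 x 105 x 30 mm, fixed, with four 12 mm upright through holes on a 52 x 52 mm square. Heads rest on its top face. Origin under its middle, z up.
- solder_spool: Bystander: spool of solder, 52 mm across, 50 mm high, origin under its middle.
- flux_jar: Bystander: small amber jar, 44 mm across, 55 mm high, origin under its middle.
- wipes_box: Bystander: green box 75 x 125 x 85 mm, origin under its middle.
- flask: Bystander: grey steel drinking flask, 72 mm across, 225 mm high, origin under its middle.
- nut_dish: Bystander: black dish of nuts 100 x 70 x 22 mm, origin under its middle.

How it is judged:
On the way, in this order (a step that is already met when the one before it is completed fails the run):
1. the drift pin is home in one of the two free flange holes, its shoulder on the flange, before any cap screw is home (((z of drift in the frame of hole_1 below -0.028 m and horizontal distance between drift and hole_1 below 0.004 m and angle between drift's own z axis and vertical below 0.12 rad) or (z of drift in the frame of hole_2 below -0.028 m and horizontal distance between drift and hole_2 below 0.004 m and angle between drift's own z axis and vertical below 0.12 rad)) and not ((z of screw1 in the frame of hole_1 below -0.023 m and horizontal distance between screw1 and hole_1 below 0.004 m and angle between screw1's own z axis and vertical below 0.12 rad) or (z of screw2 in the frame of hole_1 below -0.023 m and horizontal distance between screw2 and hole_1 below 0.004 m and angle between screw2's own z axis and vertical below 0.12 rad)) and not ((z of screw1 in the frame of hole_2 below -0.023 m and horizontal distance between screw1 and hole_2 below 0.004 m and angle between screw1's own z axis and vertical below 0.12 rad) or (z of screw2 in the frame of hole_2 below -0.023 m and horizontal distance between screw2 and hole_2 below 0.004 m and angle between screw2's own z axis and vertical below 0.12 rad))), for 0.2 s.
2. with the drift pin home, a cap screw is home in the other free hole ((((z of drift in the frame of hole_1 below -0.028 m and horizontal distance between drift and hole_1 below 0.004 m and angle between drift's own z axis and vertical below 0.12 rad) and ((z of screw1 in the frame of hole_2 below -0.023 m and horizontal distance between screw1 and hole_2 below 0.004 m and angle between screw1's own z axis and vertical below 0.12 rad) or (z of screw2 in the frame of hole_2 below -0.023 m and horizontal distance between screw2 and hole_2 below 0.004 m and angle between screw2's own z axis and vertical below 0.12 rad))) or ((z of drift in the frame of hole_2 below -0.028 m and horizontal distance between drift and hole_2 below 0.004 m and angle between drift's own z axis and vertical below 0.12 rad) and ((z of screw1 in the frame of hole_1 below -0.023 m and horizontal distance between screw1 and hole_1 below 0.004 m and angle between screw1's own z axis and vertical below 0.12 rad) or (z of screw2 in the frame of hole_1 below -0.023 m and horizontal distance between screw2 and hole_1 below 0.004 m and angle between screw2's own z axis and vertical below 0.12 rad))))), for 0.2 s.
At the end, for the whole second after the job is handed in: The drift pin stands home in one of the two free flange holes and a cap screw stands home in the other: shoulder or head within 2 mm of the flange, within 4 mm of the hole's axis, upright within 0.12 rad, at rest. The cap screw not used is within 20 mm of where it was ((((z of drift in the frame of hole_1 below -0.028 m and horizontal distance between drift and hole_1 below 0.004 m and angle between drift's own z axis and vertical below 0.12 rad) and ((z of screw1 in the frame of hole_2 below -0.023 m and horizontal distance between screw1 and hole_2 below 0.004 m and angle between screw1's own z axis and vertical below 0.12 rad) or (z of screw2 in the frame of hole_2 below -0.023 m and horizontal distance between screw2 and hole_2 below 0.004 m and angle between screw2's own z axis and vertical below 0.12 rad))) or ((z of drift in the frame of hole_2 below -0.028 m and horizontal distance between drift and hole_2 below 0.004 m and angle between drift's own z axis and vertical below 0.12 rad) and ((z of screw1 in the frame of hole_1 below -0.023 m and horizontal distance between screw1 and hole_1 below 0.004 m and angle between screw1's own z axis and vertical below 0.12 rad) or (z of screw2 in the frame of hole_1 below -0.023 m and horizontal distance between screw2 and hole_1 below 0.004 m and angle between screw2's own z axis and vertical below 0.12 rad)))) and linear speed of each of drift, screw1, screw2 below 0.01 m/s and distance of any of screw1, screw2 from where it was at the start of the episode below 0.02 m); the robot touches nothing.
It fails at once if the drift pin is forced: more than 40 N between it and the stand (contact force between drift and stand above 40 N).
It fails at once if a cap screw is forced: more than 40 N between it and the stand (contact force between any of screw1, screw2 and stand above 40 N).
It fails at once if the robot itself pushes on the stand with more than 40 N (contact force between the arm and stand above 40 N).
It fails at once if a hex bolt, the punch or another bystander is moved by more than 20 mm (distance of any of hexbolt1, hexbolt2, punch, solder_spool, flux_jar, wipes_box, flask, nut_dish from where it was at the start of the episode above 0.02 m).
It also fails if it takes over 72 s, if anything falls off the work surface, if the arm or the gripper's body presses on something with over 40 N, if the wrist force passes 120 N, or if a joint passes its speed limit or range.

### The arm

A 7-joint arm with a two-finger parallel gripper is mounted at the origin on the work surface. World frame = base frame: x ahead of the robot, y to its left, z up, the work surface at z = 0. Lengths are in m, angles in rad, forces in N, time in s.
With the tool pointing down it reaches from about 0.35 to 0.9 m from the base axis. Payload 8.1 kg.
Tool frame: the origin (TCP) lies at the very end of the fingers, on their centre line; the grasp point (between the pads) lies 19 mm behind it (arm.tcp_to_grasp is the z of the grasp point in the tool frame, in m); z points along the fingers, y is the line along which they close (so a half turn about z gives the same grasp; the last joint's range is limited). The gripper opens to 92 mm and grips with 3 to 60 N. Pads are 19 mm wide; open, the fingers measure 130 mm over their backs; the gripper's body (75 mm by 190 mm) begins 47 mm behind the grasp point.
Start: joints at [1.209, 0.434, 0.025, 1.573, -0.012, 1.134, -0.075], TCP at [0.16, -0.604, 0.227] pointing down, gripper open.
Joint ranges: [-2.62, 2.62], [-0.44, 2.09], [-1.27, 1.32], [0.08, 2.57], [-1.32, 4.46], [0.12, 2], [-2.74, 2.74]. Speed limits (rad/s): [2.22, 2.22, 3.01, 3.01, 3.14, 3.14, 3.14].

### API

Orientations are given as a rotation vector (axis times angle).
In Python, from cell import readout, vision, sign_off, arm gives the robot as it stands. The module is installed in compiled form; this text tells all that it offers.
- The arm moves only by the shell command python3 -m creep 'ROWS' [FORCE]. ROWS is JSON, a list of rows, each a list of 5 numbers: the shift along the tool's x, y, z in units of 4 cm (1.0 is 4 cm), then the turn about the tool's z in units of 4 degrees (1.0 is 4 degrees), then the opening, from 0 (shut) to 1 (fully open). A call has 1 to 12 rows; each row shifts and turns the commanded pose from where the row before left it, along the tool's axes as they then stand; what a row does not reach is not made up. A row lasts 1/8 s, in which the tool goes at most 62.5 mm and 10.7 degrees, less where a joint would pass 70% of its speed; a pose out of reach is approached as far as the arm can. A call with a number of a shift or a turn outside -1 to 1 is refused whole. A call with a gripper value outside its range is refused whole. The fingers move at their own pace and stop on an object; FORCE is the grip in N (left out, the last holds). Time passes only in rows, so rows that do not move let the fingers close. It gives the time, the measured TCP pose, the force, the opening and the grip force at its end, in the units of the state.
- readout.observe(): the state, without advancing time (a new reading comes with each control period).
- vision.get_image(name): name is "scene" or "top" or "wrist"; returns a dict with "pixels" (480x640x3 uint8, blue, green, red), "z_map" (480x640 float32, m along the optical axis (not along the pixel's ray), 0 where there is no reading), "camera_matrix" (3x3 intrinsics, pixels), "k1" (the pictures are not rectified: a ray, as slopes to the right and down, at radius r is drawn at 1 + k1 r^2 times it, then the intrinsics apply), "position" and "rotation" of the camera in the world. Camera axes: x right, y up, looking along -z (the intrinsics and any distortion apply to the point x, -y, -z); pixel columns grow to the right and rows downward; lengths in m; the calibration is good to about 2 mm. A picture is of the moment at which its call begins.
- sign_off(): hands the job in; it is judged then, once.
The state is a dict: "clock": time; "joints": joint angles; "dq": joint speeds; "joint_efforts": joint torques, N m; "position": TCP position; "ee_rot": TCP orientation; "force": force on the tool from outside, world axes, zero at the start; "ft_torque": the same for the moment, N m; "width": opening from 0.0 (shut) to 1.0 (fully open); "gripper_force": force on a finger pad.
Only numpy, scipy, OpenCV 4.12 (cv2) and the standard library are available. Lean on these libraries where they do the work, as an engineer would, in place of code of your own. Each camera call takes 0.05 s, during which the arm holds its last target. There are 200 camera calls.

## Working session

There is one attempt and no reset: what is moved stays moved. The work goes in short steps, Python scripts to look and compute and a shell command to move; the robot and the scene stay as the last step left them, time stands still between calls to the robot, and variables do not carry over. Pictures are saved under pics/ and viewed, at most 10 in all, crops included, and the job is handed in when it is done.

```bash
mkdir -p pics; cat > h.py <<'E'
import numpy as np, cv2
from cell import readout, vision, sign_off, arm
from scipy.spatial.transform import Rotation as R
def grab(n,png=None):
    d=vision.get_image(n)
    if png: cv2.imwrite('pics/'+png,d['pixels'])
    return d
def rot(d):
    r=np.array(d['rotation'],float)
    return r if r.shape==(3,3) else R.from_rotvec(r).as_matrix()
def ray(d,u,v):
    K=np.array(d['camera_matrix']);k=d['k1']
    x=(u-K[0,2])/K[0,0];y=(v-K[1,2])/K[1,1]
    xd,yd=x,y
    for _ in range(20):
        s=1+k*(x*x+y*y); x,y=xd/s,yd/s
    return rot(d)@np.array([x,-y,-1.])
def onz(d,u,v,z):
    r=ray(d,u,v);p=np.array(d['position']);return p+r*(z-p[2])/r[2]
def cloud(d):
    K=np.array(d['camera_matrix']);v,u=np.mgrid[0:480,0:640]
    x=(u-K[0,2])/K[0,0];y=(v-K[1,2])/K[1,1];xd,yd=x,y
    for _ in range(20):
        s=1+d['k1']*(x*x+y*y);x,y=xd/s,yd/s
    z=d['z_map'];P=np.stack([x*z,-y*z,-z],-1)@rot(d).T+np.array(d['position'])
    P[z==0]=np.nan
    return P
def st():
    s=readout.observe();Rm=R.from_rotvec(s['ee_rot']).as_matrix()
    return s,np.array(s['position']),Rm
def togo(target):
    s,p,Rm=st();return Rm.T@(np.array(target)-p)/0.04
E
python3 - <<'E'
from h import *
s,p,Rm=st();print(s);print(Rm.round(3),arm.tcp_to_grasp)
for n in('top','scene','wrist'):
    d=grab(n,n+'0.png');print(n,d['position'],np.array(d['rotation']).round(3).tolist(),d['k1'],np.array(d['camera_matrix']).tolist())
a=cv2.imread('pics/top0.png');
E
```

```text
{'clock': 0.0, 'joints': array([ 1.20940992,  0.43525269,  0.02497635,  1.57411299, -0.01162567,
        1.13397354, -0.07507012]), 'dq': array([-4.06965009e-04, -1.02436999e-03,  1.37763583e-03, -7.65546089e-04,
       -7.16683981e-05,  2.22776884e-04, -2.30857992e-03]), 'joint_efforts': array([ 2.33584979e-04, -6.67848372e+01,  9.85214263e-01, -3.14454854e+01,
       -6.04906166e-02,  4.28392121e-02,  1.64298222e-04]), 'position': array([ 0.15976116, -0.60370405,  0.22592039]), 'ee_rot': array([-3.11378696e+00, -4.05081030e-01,  5.16587702e-04]), 'force': array([-0.11065009,  0.57194213, -0.82619661]), 'ft_torque': array([-0.00956835, -0.02607022,  0.0443541 ]), 'gripper_force': 0.0, 'width': 0.9987759019791803}
[[ 0.967  0.256 -0.001]
 [ 0.256 -0.967  0.002]
 [-0.    -0.002 -1.   ]] -0.0188
top [0.32471075 0.03816451 1.47950369] [0.116, -0.132, -1.57] -0.15151878225988596 [[517.1442019037437, 0.0, 319.62548478634505], [0.0, 517.1442019037437, 245.7869635063748], [0.0, 0.0, 1.0]]
scene [1.53060406 0.19887493 0.7345378 ] [0.707, 0.839, 1.561] -0.0027703545927189755 [[539.5213116547034, 0.0, 324.7518449490022], [0.0, 539.5213116547034, 242.1870004729976], [0.0, 0.0, 1.0]]
wrist [ 0.23152373 -0.58622623  0.38434228] [-0.237, 0.185, -1.302] 0.0019046939393550526 [[370.03111964649173, 0.0, 321.5190752473976], [0.0, 370.03111964649173, 244.9471431028817], [0.0, 0.0, 1.0]]
```

View pics/top0.png

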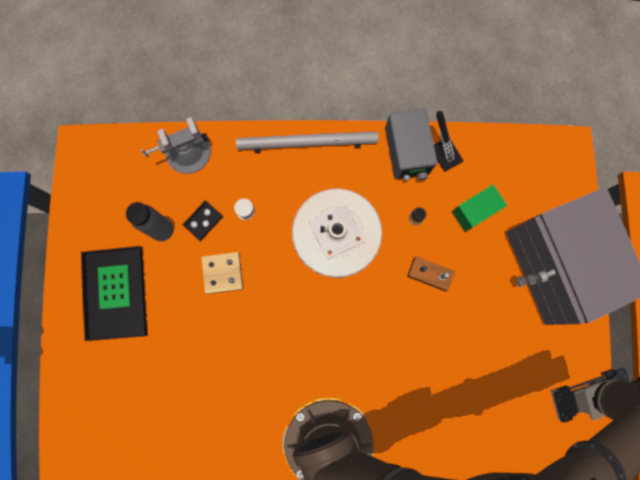

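View pics/scene0.png

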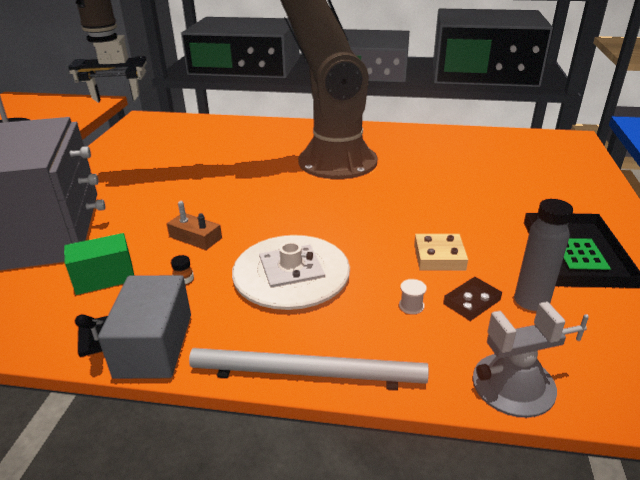

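Top view: stand at (337,232), flange with free holes at about (330,252) and (358,238), and fitted screw at (330,216). The tool block is at (431,273), with the steel drift near (445,277). The screw board is at (222,272). In the scene view the drift is the tall light pin at (182,210) and the punch is dark at (202,220).

```bash
python3 - <<'E'
from h import *
d=grab('top'); a=d['pixels']
c=[a[195:275,290:390],a[250:300,400:462],a[245:300,195:250]]
c=[cv2.resize(x,None,fx=f,fy=f,interpolation=cv2.INTER_CUBIC) for x,f in zip(c,(5,5,5))]
W=np.zeros((600,800,3),np.uint8)
W[:400,:500]=c[0]; W[:250,500:800]=c[1][:,:300]; W[275:550,510:785]=c[2]
cv2.imwrite('pics/crop.png',W)
print(onz(d,445,277,.06),onz(d,222,272,.03),onz(d,337,232,.026))
P=cloud(d)
for n,(u0,u1,v0,v1) in dict(block=(405,460,250,295),board=(195,250,245,300)).items():
    q=P[v0:v1,u0:u1].reshape(-1,3);z=q[:,2]
    lo=.025 if n=='board' else .033; m=(z>lo)&(z<lo+.012)
    print(n,m.sum(),cv2.minAreaRect(q[m][:,:2].astype(np.float32)*1000), np.nanmax(z))
    h=q[z>lo+.016]; print(h[:,:].round(3).tolist()[:15])
E
```

```text
[ 0.46223691 -0.32624353  0.06      ] [0.48138292 0.29875767 0.03      ] [ 0.59630095 -0.02738023  0.026     ]
block 755 ((476.14093017578125, -294.4744567871094), (122.23519897460938, 61.87386703491211), 67.7747573852539) 0.09905123405659433
[[0.494, -0.262, 0.075], [0.495, -0.265, 0.072], [0.492, -0.26, 0.071], [0.491, -0.26, 0.082], [0.492, -0.265, 0.073], [0.492, -0.267, 0.075], [0.492, -0.27, 0.075], [0.49, -0.258, 0.064], [0.49, -0.261, 0.065], [0.488, -0.261, 0.079], [0.488, -0.263, 0.08], [0.488, -0.266, 0.079], [0.489, -0.27, 0.076], [0.491, -0.332, 0.052], [0.486, -0.256, 0.074]]
board 1224 ((480.6369934082031, 301.5933837890625), (106.54669189453125, 105.3968734741211), 7.36424446105957) 0.049587635124892726
[[0.517, 0.281, 0.041], [0.514, 0.275, 0.043], [0.511, 0.277, 0.043], [0.508, 0.334, 0.043], [0.508, 0.326, 0.041], [0.508, 0.283, 0.041], [0.506, 0.334, 0.042], [0.503, 0.328, 0.042], [0.502, 0.322, 0.045], [0.499, 0.333, 0.047], [0.5, 0.328, 0.044], [0.5, 0.325, 0.045], [0.496, 0.33, 0.05], [0.461, 0.265, 0.041], [0.458, 0.327, 0.042]]
```

View pics/crop.png

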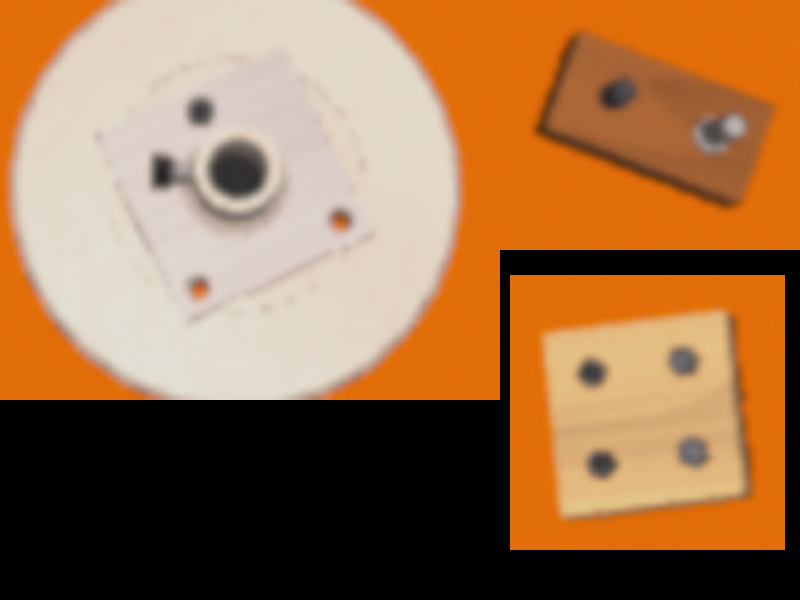

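The left two screws in the board look like the fitted one, dark and round. The right two look hexagonal. The drift is the light pin at about (0.464,-0.323). I'm moving above it.

```bash
python3 -m creep '[[0.6,-0.32,0,0,0.5],[0.95,-0.5,0,0,0.5],[0.95,-0.5,0,0,0.5],[0.95,-0.5,0,0,0.5],[0.95,-0.5,0,0,0.5],[0.95,-0.5,0,0,0.5],[0.95,-0.5,0,0,0.5],[0.95,-0.5,0,0,0.5],[0.95,-0.5,0,0,0.5],[0.6,-0.32,0.5,0,0.5],[0.35,-0.2,0.5,0,0.5],[0,0,0,0,0.5]]'
python3 - <<'E'
from h import *
d=grab('wrist','w1.png'); s,p,Rm=st(); print(p,s['clock'],d['position'],(rot(d).T@Rm).round(3))
print(togo([.464,-.323,.15]))
E
```

```text
clock: 1.7
position: [0.4641, -0.3217, 0.1853]
ee_rot: [-3.112, -0.409, 0.003]
force: [-0.7, -0.9, 0.6]
width: 0.497
gripper_force: 0.0
[ 0.46382024 -0.32321198  0.18640354] 1.75 [ 0.53613161 -0.30408224  0.34352081] [[ 0.002  1.     0.002]
 [ 0.961 -0.003  0.276]
 [ 0.276  0.001 -0.961]]
[ 0.00682214 -0.00314538  0.91008393]
```

View pics/w1.png

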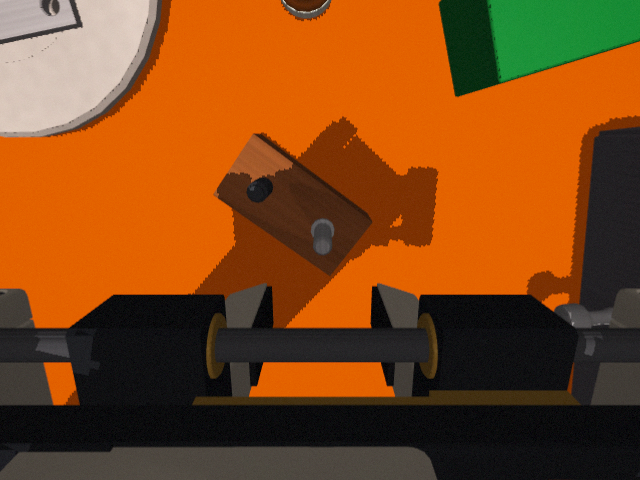

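The drift stands at (322,230), with its handle top near (323,248). The punch is at (259,189), clear of the fingers.

```bash
python3 - <<'E'
from h import *
d=grab('wrist')
P=cloud(d);q=P[205:262,300:345].reshape(-1,3);print(np.nanmax(q[:,2]))
m=(q[:,2]>.085)&(q[:,2]<.1);print(m.sum(),q[m].mean(0))
p=onz(d,323,248,.093);print(p,onz(d,322,228,.044));print(togo([*p[:2],.056]))
if m.sum()>5:print(togo([*q[m].mean(0)[:2],.056]))
E
```

```text
0.09491742975812786
307 [ 0.46647477 -0.32248199  0.09199828]
[ 0.4637128  -0.32537412  0.093     ] [ 0.46629611 -0.32394445  0.044     ]
[-0.00676553  0.0291982   3.27739862]
[ 0.07845757 -0.02307598  3.27734089]
```

```bash
python3 -m creep '[[0.03,0,0.8,0,0.5],[0,0,0.9,0,0.5],[0,0,0.8,0,0.5],[0,0,0.5,0,0.5],[0,0,0.25,0,0.5],[0,0,0,0,0.12],[0,0,0,0,0],[0,0,0,0,0],[0,0,0,0,0],[0,0,0,0,0]]' 45
python3 -m creep '[[0,0,0,0,0],[0,0,-0.4,0,0],[0,0,-0.8,0,0],[0,0,-0.9,0,0],[0,0,-0.6,0,0],[0,0,0,0,0]]'
python3 - <<'E'
from h import *
s,p,Rm=st();d=grab('top')
H={n:onz(d,290+u/5,195+v/5,.034 if n!='S' else .044) for n,(u,v) in dict(S=(200,110),A=(199,287),B=(341,219)).items()}
for n in H:print(n,H[n])
print(np.linalg.norm(H['A']-H['B']),np.linalg.norm((H['A']-H['S'])[:2]),np.linalg.norm((H['B']-H['S'])[:2]))
print(p,s['clock'],s['force'],s['gripper_force'],s['width'],togo([*H['A'][:2],.15]),togo([*H['B'][:2],.15]))
E
```

```text
clock: 3.05
position: [0.4655, -0.3226, 0.0572]
ee_rot: [-3.115, -0.406, -0.0]
force: [-1.1, 3.3, 6.3]
width: 0.144
gripper_force: 44.9
clock: 3.8
position: [0.4665, -0.3241, 0.1674]
ee_rot: [3.112, 0.404, 0.006]
force: [0.3, 0.1, -1.9]
width: 0.143
gripper_force: 44.9
S [ 0.63628043 -0.00709523  0.044     ]
A [ 0.53621464 -0.00612792  0.034     ]
B [ 0.57507105 -0.08713418  0.034     ]
0.08984339641902127 0.10007046793489957 0.10076121820107307
[ 0.46651591 -0.32409269  0.16742922] 3.8 [ 0.29248025  0.08933131 -1.92307225] 44.93687868118286 0.14297775334113683 [ 3.73249365 -7.22414157  0.38813851] [ 4.15420817 -5.01800618  0.39271581]
```

```bash
python3 -m creep '[[0.4,-0.5,0,0,0],[0.6,-0.72,0,0,0],[0.6,-0.72,0,0,0],[0.6,-0.72,0,0,0],[0.65,-0.78,0,0,0],[0.6,-0.72,0.2,0,0],[0.5,-0.6,0.2,0,0],[0.2,-0.26,0,0,0],[0,0,0,0,0]]'
python3 - <<'E'
from h import *
d=grab('wrist','w2.png');s,p,Rm=st();print(p,s['force'])
cv2.imwrite('pics/w2.png',cv2.resize(d['pixels'][60:380,160:540],None,fx=2,fy=1.8)[:600,:760])
E
```

```text
clock: 4.97
position: [0.5742, -0.0863, 0.1483]
ee_rot: [-3.115, -0.407, 0.002]
force: [0.4, -0.7, -0.7]
width: 0.141
gripper_force: 44.9
[ 0.57399762 -0.08761622  0.14852727] [-0.43185078 -0.94905442 -0.81405658]
```

View pics/w2.png

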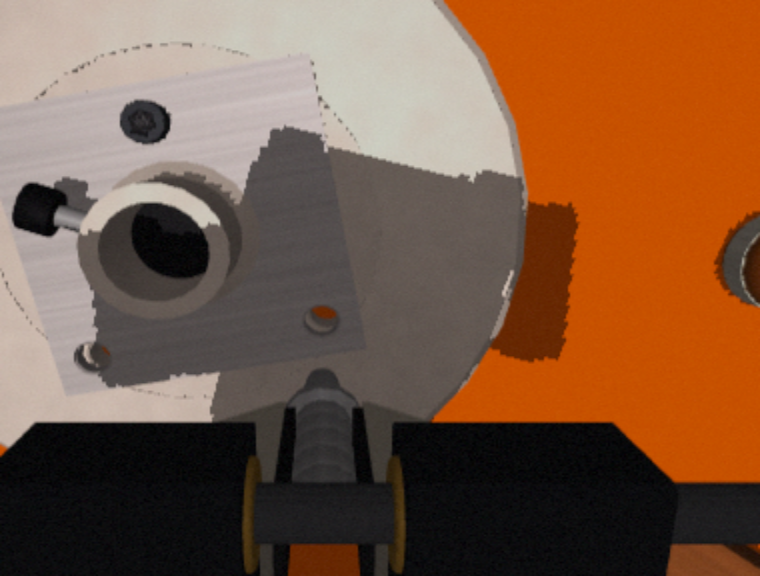

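The fitted screw is a socket head. Hole_1 is at full-image pixel (321,237), with orange table visible on its upper side. I'll measure that crescent against the hole outline.

```bash
cat > cres.py <<'E'
from h import *
S=np.array([.6363,-.0071]);H={'A':np.array([.5362,-.0061]),'B':np.array([.5751,-.0871])}
def cres(cam,names='AB'):
    d=grab(cam);a=d['pixels'].astype(int);hsv=cv2.cvtColor(d['pixels'],cv2.COLOR_BGR2HSV)
    P=np.array([[[*onz(d,u,v,.034)[:2]] for u in range(640)] for v in range(480)]) if 0 else None
    Z={}
    v,u=np.mgrid[0:480,0:640]
    K=np.array(d['camera_matrix']);x=(u-K[0,2])/K[0,0];y=(v-K[1,2])/K[1,1];xd,yd=x,y
    for _ in range(20):
        s=1+d['k1']*(x*x+y*y);x,y=xd/s,yd/s
    r=np.stack([x,-y,-np.ones_like(x)],-1)@rot(d).T;p=np.array(d['position'])
    for z in(.034,.026,.010):Z[z]=(p+r*((z-p[2])/r[...,2])[...,None])[...,:2]
    orange=(hsv[...,0]<14)&(hsv[...,1]>150)
    for n in names:
        h=H[n];rr=h-S;rr/=np.linalg.norm(rr);t=np.array([-rr[1],rr[0]])
        m=orange&(np.linalg.norm(Z[.034]-h,axis=-1)<.011)
        print(cam,n,'orange px',m.sum())
        if m.sum()<2: continue
        for z in Z:
            q=(Z[z][m]-h)*1000
            print('  z',z,'tang CCW',(q@t).min().round(1),(q@t).max().round(1),(q@t).mean().round(1),'rad',(q@rr).min().round(1),(q@rr).max().round(1),(q@rr).mean().round(1))
    return d
E
python3 - <<'E'
from cres import *
d=cres('wrist','B');cres('top')
print(onz(d,321,237,.034)[:2])
# hole rim in wrist: brightness contrast
g=cv2.resize(d['pixels'][220:255,300:345],None,fx=12,fy=12,interpolation=cv2.INTER_CUBIC);cv2.imwrite('pics/w3.png',g)
E
```

```text
wrist B orange px 55
  z 0.034 tang CCW -0.0 6.0 2.9 rad -6.6 0.5 -3.1
  z 0.026 tang CCW -1.3 4.8 1.7 rad -5.1 2.2 -1.5
  z 0.01 tang CCW -4.0 2.5 -0.8 rad -2.2 5.6 1.7
top A orange px 4
  z 0.034 tang CCW -2.2 0.6 -0.8 rad -1.2 1.7 0.3
  z 0.026 tang CCW -2.0 0.8 -0.6 rad -2.3 0.6 -0.9
  z 0.01 tang CCW -1.6 1.3 -0.1 rad -4.7 -1.8 -3.2
top B orange px 0
[ 0.57599615 -0.08788478]
```

View pics/w3.png

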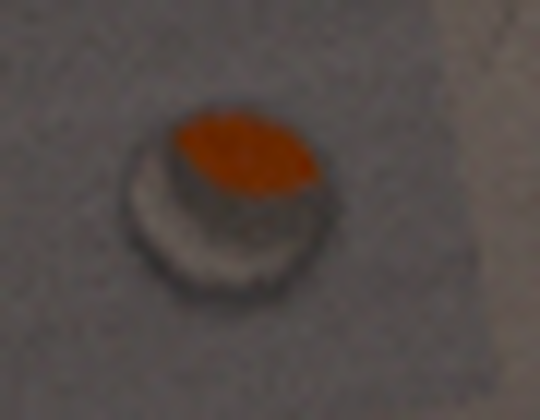

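The hole is at (319,237). The light crescent at its lower left is base face and flange wall, so the base hole lies to the upper right, which is counter-clockwise. Next I'll estimate how far.

```bash
python3 - <<'E'
from cres import *
d=grab('wrist')
B=onz(d,319.2,236.9,.034)[:2];rr=(B-S)/np.linalg.norm(B-S);t=np.array([-rr[1],rr[0]]);print(B,np.linalg.norm(B-S),'t',t)
for u,v in((172,160),(185,205),(205,228),(240,240)):
    q=(onz(d,300+u/12,220+v/12,.026)[:2]-B)*1000;print((u,v),'t',(q@t).round(1),'r',(q@rr).round(1))
for u,v in((175,145),(195,170),(240,193),(318,180)):
    q=(onz(d,300+u/12,220+v/12,.010)[:2]-B)*1000;print('bottom',(u,v),'t',(q@t).round(1),'r',(q@rr).round(1))
print(togo([*B,.08]))
E
```

```text
[ 0.57566605 -0.08745708] 0.10066646221285709 t [ 0.79825078 -0.60232523]
(172, 160) t -2.5 r -3.0
(185, 205) t -3.8 r -0.1
(205, 228) t -3.7 r 1.9
(240, 240) t -2.4 r 4.0
bottom (175, 145) t -4.5 r -0.7
bottom (195, 170) t -4.5 r 1.5
bottom (240, 193) t -3.1 r 4.7
bottom (318, 180) t 1.7 r 7.3
[ 0.0463183  -0.01346602  1.72188   ]
```

```bash
python3 -m creep '[[0.05,0.01,0.4,0,0],[0.02,0,0.6,0,0],[0,0,0.4,0,0],[0,0,0.12,0,0],[0,0,0,0,0]]'
python3 - <<'E'
from h import *
d=grab('wrist');s,p,Rm=st();print(p,s['force'])
cv2.imwrite('pics/w4.png',cv2.resize(d['pixels'][225:325,260:380],None,fx=5,fy=5,interpolation=cv2.INTER_CUBIC))
d=grab('scene');
x=[d['pixels'][225:295,240:340]];cv2.imwrite('pics/s4.png',cv2.resize(x[0],None,fx=7,fy=7,interpolation=cv2.INTER_CUBIC))
E
```

```text
clock: 5.8
position: [0.5773, -0.0863, 0.0878]
ee_rot: [-3.115, -0.405, 0.001]
force: [0.1, -0.0, 0.3]
width: 0.143
gripper_force: 44.9
[ 0.57759826 -0.08625738  0.08823967] [ 0.01642462  0.14635727 -1.2352343 ]
```

View pics/w4.png

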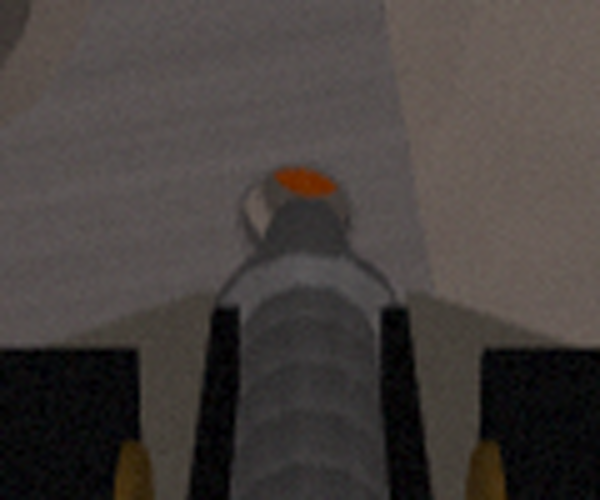

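The tip hangs just over the hole, with its front edge at crop (306,200). The hole spans x 240–352 and the tip sits about 1.2 mm right of its centre, as intended. Now checking the fore-aft offset.

```bash
python3 - <<'E'
from h import *
d=grab('wrist');f=lambda u,v,z:onz(d,260+u/5,225+v/5,z)
s,p,Rm=st()
tip=f(306,200,.041)-Rm[:,0]*.0045
top=f(300,165,.034)-Rm[:,0]*.0065; left=f(240,208,.034)+Rm[:,1]*.0065; right=f(353,215,.034)-Rm[:,1]*.0065
for n,q in dict(tip=tip,top=top,left=left,right=right).items():print(n,q.round(4),((Rm.T@(q-tip))[:2]*1000).round(1))
E
```

```text
tip [ 0.5762 -0.0877  0.041 ] [0. 0.]
top [ 0.5761 -0.0869  0.034 ] [ 0.  -0.7]
left [ 0.5769 -0.0859  0.034 ] [ 1.  -1.5]
right [ 0.5762 -0.0869  0.034 ] [ 0.2 -0.8]
```

```bash
python3 -m creep '[[0.02,0,0.05,0,0],[0,0,0.1,0,0],[0,0,0.05,0,0],[0,0,0.05,0,0],[0,0,0,0,0]]'
```

```text
clock: 6.58
position: [0.5777, -0.086, 0.0776]
ee_rot: [-3.115, -0.405, 0.001]
force: [-0.4, 0.0, -1.2]
width: 0.145
gripper_force: 44.9
```

```bash
python3 -m creep '[[0,0,0.05,0,0],[0,0,0.03,0,0],[0,0,0,0,0]]'
```

```text
clock: 6.95
position: [0.5777, -0.0859, 0.0745]
ee_rot: [-3.115, -0.405, 0.001]
force: [-1.5, -0.3, -1.2]
width: 0.142
gripper_force: 44.9
```

```bash
python3 -m creep '[[0,0,0.03,0,0],[0,0,0.03,0,0],[0,0,0,0,0]]'
```

```text
clock: 7.32
position: [0.5779, -0.086, 0.0722]
ee_rot: [-3.115, -0.405, 0.001]
force: [-3.0, 0.6, 0.2]
width: 0.142
gripper_force: 44.9
```

The tip is below the base's top face (about 25 mm) with no vertical force, so it has entered. I'll nudge it counter-clockwise as it goes down.

```bash
python3 -m creep '[[0.01,0.01,0.04,0,0],[0,0.01,0.04,0,0],[0,0,0.04,0,0],[0,0,0,0,0]]'
```

```text
clock: 7.82
position: [0.5786, -0.0868, 0.0673]
ee_rot: [3.115, 0.405, -0.0]
force: [-2.8, 0.2, -1.1]
width: 0.14
gripper_force: 44.9
```

```bash
python3 -m creep '[[0,0,0.04,0,0],[0,0,0.04,0,0],[0,0,0,0,0]]'
```

```text
clock: 8.2
position: [0.5785, -0.0867, 0.0641]
ee_rot: [3.115, 0.405, -0.0]
force: [-1.9, -1.5, -1.0]
width: 0.143
gripper_force: 44.9
```

```bash
python3 -m creep '[[0,0,0.04,0,0],[0,0,0.04,0,0],[0,0,0.04,0,0],[0,0,0,0,0]]'
```

```text
clock: 8.7
position: [0.5785, -0.0867, 0.0593]
ee_rot: [3.115, 0.405, -0.001]
force: [-2.5, 0.0, -1.7]
width: 0.145
gripper_force: 44.9
```

```bash
python3 -m creep '[[0,0,0.04,0,0],[0,0,0.04,0,0],[0,0,0.03,0,0],[0,0,0,0,0]]'
```

```text
clock: 9.2
position: [0.5786, -0.0867, 0.0549]
ee_rot: [3.115, 0.405, -0.0]
force: [-3.1, -0.8, -1.2]
width: 0.142
gripper_force: 44.9
```

```bash
python3 -m creep '[[0,0,0.03,0,0],[0,0,0.03,0,0],[0,0,0.02,0,0],[0,0,0,0,0]]'
```

```text
clock: 9.7
position: [0.5785, -0.0867, 0.0518]
ee_rot: [3.115, 0.405, -0.0]
force: [-3.9, -1.6, 0.9]
width: 0.143
gripper_force: 44.9
```

```bash
python3 -m creep '[[0,0,0.02,0,0],[0,0,0.01,0,0],[0,0,0,0,0]]'
```

```text
clock: 10.07
position: [0.5787, -0.0867, 0.0512]
ee_rot: [3.115, 0.405, 0.0]
force: [-6.5, -1.1, 7.5]
width: 0.142
gripper_force: 45.0
```

The shoulder is seated, with 7.5 N up and z at the home height. Releasing and rising.

```bash
python3 -m creep '[[0,0,0,0,0.25],[0,0,0,0,0.35],[0,0,0,0,0.35],[0,0,-0.3,0,0.35],[0,0,-0.8,0,0.35],[0,0,-0.9,0,0.35],[0,0,-0.6,0,0.35],[0,0,0,0,0.35]]'
python3 - <<'E'
from h import *
d=grab('wrist');s,p,Rm=st();print(p)
P=cloud(d);q=P[200:300,290:350].reshape(-1,3);z=q[:,2];print('max z',np.nanmax(z));m=(z>.08)&(z<.1);print(m.sum(),q[m].mean(0))
W=np.zeros((600,800,3),np.uint8);W[:480,:640]=d['pixels'];cv2.imwrite('pics/w5.png',d['pixels'])
t=grab('top')
for n,(u,v) in dict(far=(211.4,264.4),near=(213.2,282.6)).items():print(n,onz(t,u,v,.04),togo([*onz(t,u,v,.04)[:2],.13]))
E
```

```text
clock: 11.08
position: [0.5803, -0.0867, 0.1576]
ee_rot: [3.114, 0.405, 0.008]
force: [0.6, -0.0, -1.0]
width: 0.349
gripper_force: 0.0
[ 0.57933703 -0.08668874  0.15604469]
max z 0.08889155214516337
356 [ 0.57920482 -0.08745842  0.08604654]
far [0.50180114 0.32760944 0.04      ] [  0.79279463 -10.50342782   0.62273671]
near [0.4504301  0.32117836 0.04      ] [ -0.48987712 -10.67653595   0.62208249]
```

View pics/w5.png

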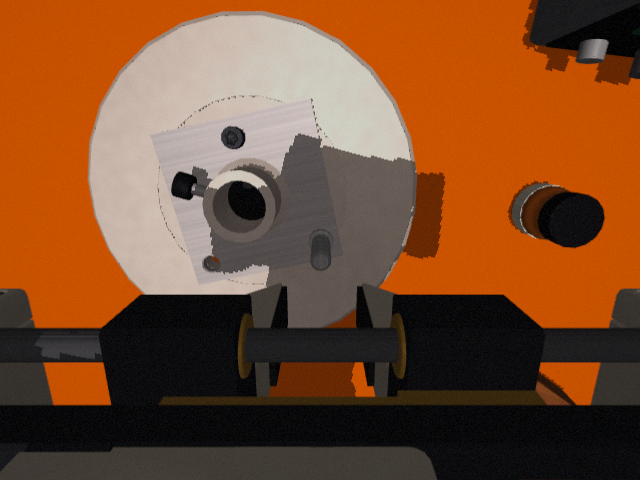

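The drift stands home at (320,250), with its top at about 87 mm. Hole_2 is at (212,263). Moving to the near-left screw.

```bash
python3 -m creep '[[0,-0.5,0,0,0.35],[-0.05,-1,0,0,0.35],[-0.05,-1,0,0,0.35],[-0.05,-1,0,0,0.35],[-0.05,-1,0,0,0.35],[-0.05,-1,0,0,0.35],[-0.05,-1,0,0,0.35],[-0.05,-1,0,0,0.35],[-0.05,-1,0,0,0.35],[-0.05,-1,0.2,0,0.35],[-0.05,-0.8,0.2,0,0.35],[0,-0.35,0.2,0,0.35]]'
python3 -m creep '[[0,0,0,0,0.35]]'
python3 - <<'E'
from h import *
d=grab('wrist');s,p,Rm=st();print(p)
cv2.imwrite('pics/w6.png',d['pixels'][100:420,180:500])
cv2.imwrite('pics/w6.png',cv2.resize(d['pixels'][90:330,180:500],None,fx=2.4,fy=2.4))
E
```

```text
clock: 12.68
position: [0.4478, 0.3226, 0.1298]
ee_rot: [-3.114, -0.411, 0.003]
force: [0.9, 0.6, -0.2]
width: 0.349
gripper_force: 0.0
clock: 12.8
position: [0.4491, 0.3203, 0.1296]
ee_rot: [3.114, 0.408, -0.003]
force: [0.3, 0.7, -0.5]
width: 0.347
gripper_force: 0.0
[0.45005246 0.3192265  0.13010067]
```

View pics/w6.png

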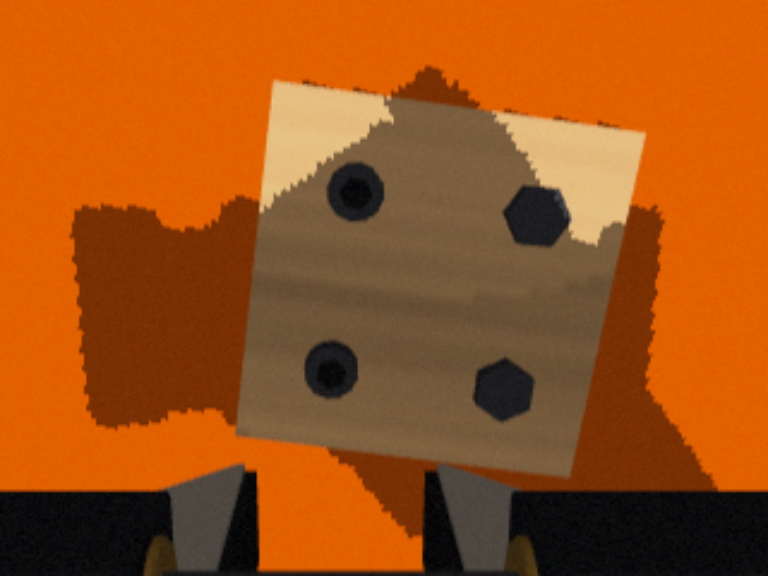

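The two left screws are socket heads with hex recesses. The near one's top is at (332,373) in the crop, or (318,245) in the full image. The right two are hex bolts.

```bash
python3 - <<'E'
from h import *
d=grab('wrist');q=onz(d,318.3,245,.04);print(q);print(togo([*q[:2],.033]))
E
```

```text
[0.45215264 0.32085969 0.04      ]
[ 0.0531795  -0.04618221  2.43523241]
```

```bash
python3 -m creep '[[0.05,-0.03,0.6,0,0.35],[0,0,0.8,0,0.35],[0,0,0.6,0,0.35],[0,0,0.3,0,0.35],[0,0,0.1,0,0.35],[0,0,0.02,0,0.35],[0,0,0,0,0.15],[0,0,0,0,0],[0,0,0,0,0],[0,0,0,0,0]]' 30
python3 -m creep '[[0,0,0,0,0],[0,0,-0.2,0,0],[0,0,-0.5,0,0],[0,0,-0.9,0,0],[0,0,-0.9,0,0],[0,0,-0.5,0,0],[0,0,0,0,0]]'
python3 - <<'E'
from h import *
s,p,Rm=st();print(p)
t=grab('top');W=cv2.resize(t['pixels'][245:300,195:250],None,fx=7,fy=7)
g=cv2.resize(t['pixels'][235:265,315:375],None,fx=7,fy=7,interpolation=cv2.INTER_CUBIC)
w=grab('wrist')
w=cv2.resize(w['pixels'][240:380,250:400],None,fx=2.5,fy=2.5)
O=np.zeros((600,800,3),np.uint8);O[:385,:385]=W;O[390:600,:420]=g;O[:350,420:795]=w
cv2.imwrite('pics/w7.png',O)
E
```

```text
clock: 14.15
position: [0.4522, 0.3227, 0.0345]
ee_rot: [-3.114, -0.406, -0.002]
force: [-1.2, 2.9, 5.7]
width: 0.15
gripper_force: 30.0
clock: 15.02
position: [0.4527, 0.3215, 0.1554]
ee_rot: [-3.115, -0.404, -0.004]
force: [-0.6, -0.4, -0.3]
width: 0.152
gripper_force: 30.0
[0.45272011 0.32148844 0.1553994 ]
```

View pics/w7.png

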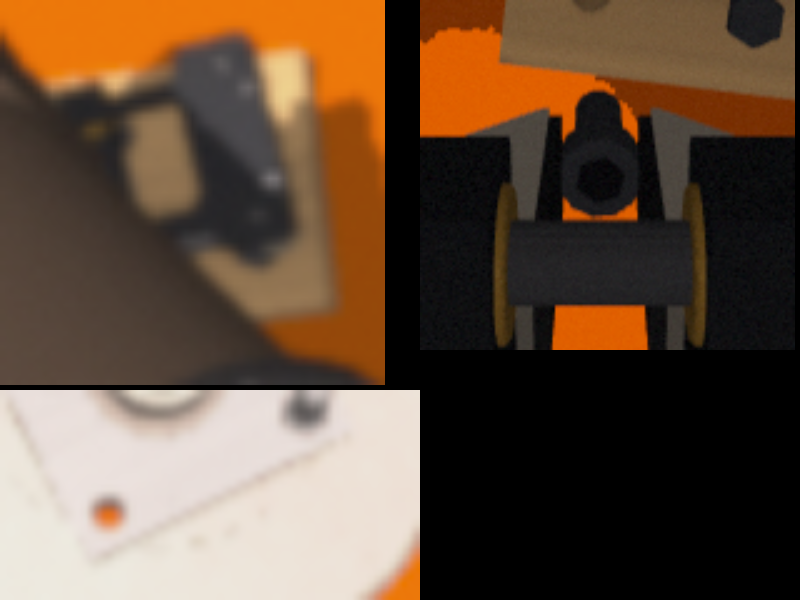

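The screw is held upright and the base hole now shows open under hole_2 at top px (330.4,252.9). All 10 views are used, so I'll work from numbers from here.

```bash
python3 - <<'E'
from h import *
t=grab('top');A=onz(t,330.4,252.9,.034);print(A);print(togo([*A[:2],.13]))
E
```

```text
[ 0.53478307 -0.00781411  0.034     ]
[-0.08403952  8.47320699  0.58231748]
```

```bash
python3 -m creep '[[0,0.5,0,0,0],[-0.02,0.95,0,0,0],[-0.02,0.95,0,0,0],[-0.02,0.95,0,0,0],[-0.02,0.95,0,0,0],[0,0.95,0,0,0],[0,0.95,0.1,0,0],[0,0.95,0.1,0,0],[0,0.8,0.1,0,0],[0,0.5,0.1,0,0],[0,0,0.1,0,0],[0,0,0,0,0]]'
cat > holeA.py <<'E'
from h import *
def run(z_sc):
    d=grab('wrist');s,p,Rm=st();print('tcp',p,s['clock'])
    b=d['pixels'];hsv=cv2.cvtColor(b,cv2.COLOR_BGR2HSV)
    P=cloud(d);A=np.array([.5348,-.0078])
    fl=np.nan_to_num(np.linalg.norm(P[...,:2]-A,axis=-1),nan=9)<.03
    Z=P[...,2]
    low=(Z<.0305)&(np.linalg.norm(P[...,:2]-A,axis=-1)<.014)
    print('below-flange px',low.sum())
    org=((hsv[...,0]<14)&(hsv[...,1]>150)).astype(np.uint8)
    # orange in the neighbourhood
    v,u=np.mgrid[0:480,0:640];G=np.array([onz(d,a,c,.034)[:2] for c in range(480) for a in range(640)]).reshape(480,640,2) 
    near=np.linalg.norm(G-A,axis=-1)<.012
    for n,m in(('low',low&near),('orange',(org>0)&near)):
        if m.sum()<4: continue
        q=(G[m]-A)@Rm[:2,:2]*1000
        print(n,m.sum(),'tool x',q[:,0].min().round(1),q[:,0].max().round(1),'tool y',q[:,1].min().round(1),q[:,1].max().round(1),'px',u[m].min(),u[m].max(),v[m].min(),v[m].max())
    g=cv2.cvtColor(b,cv2.COLOR_BGR2GRAY);uu,vv=u[near],v[near]
    r=g[vv.min():vv.max()+1,uu.min():uu.max()+1];print((uu.min(),vv.min()),r.shape);print('\n'.join(' '.join('%3d'%x for x in row) for row in r[::1,::1]))
    print('TCP rel A, tool mm',((p[:2]-A)@Rm[:2,:2]*1000).round(1))
E
python3 -c "
from holeA import *
run(0)"
```

```text
clock: 16.68
position: [0.5344, -0.0056, 0.1332]
ee_rot: [-3.115, -0.405, 0.002]
force: [-0.3, -0.0, -0.8]
width: 0.151
gripper_force: 30.0
tcp [ 0.53469217 -0.00510604  0.13357938] 16.725
below-flange px 219
low 219 tool x -3.0 8.2 tool y -5.8 6.4 px 315 332 234 249
orange 93 tool x 2.3 8.2 tool y -5.1 5.0 px 316 330 234 242
(np.int64(307), np.int64(229)) (32, 33)
 79  82  78  82  85  79  79  75  80  80  80  77  83  79  82  82  80  83  80  84  84  84  82  82  83  82  80  81  80  78  82  81  79
 78  81  80  79  78  80  82  78  79  79  81  78  84  81  79  84  81  81  82  82  79  81  82  79  83  77  79  80  77  81  81  77  81
 82  82  80  80  78  84  83  81  83  80  81  83  83  85  84  83  84  82  82  82  83  84  83  78  80  80  78  84  80  78  77  81  76
 81  79  81  82  83  80  82  80  84  88  80  84  81  83  84  82  80  78  77  79  78  77  80  78  77  77  76  76  77  76  76  80  79
 80  81  83  82  81  77  81  80  81  83  82  78  76  76  70  67  65  68  69  67  70  73  79  78  77  78  79  79  80  78  79  82  77
 79  84  87  78  84  82  80  78  76  78  82  75  69  64  61  55  56  60 
[... 2822 characters left out ...]
9  81  78
 78  79  78  79  80  78  79  77  77  76  77  76  78  77  78  80  73  77  78  76  75  78  78  77  78  80  79  80  80  77  80  78  76
 77  77  78  79  76  78  75  75  80  78  80  79  75  75  74  74  73  76  76  76  75  79  77  79  74  79  79  78  80  79  74  79  78
 78  77  76  78  77  78  79  77  77  75  79  76  75  77  77  80  78  74  78  77  76  79  79  79  76  79  76  76  75  79  82  80  76
 79  77  76  70  79  75  78  75  76  75  75  75  76  78  80  77  79  78  78  78  77  82  79  82  80  79  79  78  78  78  80  76  79
 77  74  78  73  79  79  76  74  77  79  77  75  83  78  83  79  77  78  81  80  81  78  80  79  81  78  79  83  83  80  83  84  87
TCP rel A, tool mm [ 0.6 -2.6]
```

```bash
python3 - <<'E'
from h import *
d=grab('wrist');c=onz(d,323.8,242,.034);s,p,Rm=st();print(c,p,togo([*c[:2],.075]))
b=d['pixels'];hsv=cv2.cvtColor(b,cv2.COLOR_BGR2HSV);P=cloud(d)
# held screw: depth points between z .10 and .13 near the TCP axis
for lo,hi in((.098,.112),(.112,.126),(.128,.145)):
    m=(P[...,2]>lo)&(P[...,2]<hi)&(np.linalg.norm(P[...,:2]-p[:2],axis=-1)<.012)
    q=P[m]; 
    if len(q): 
        t=(q[:,:2]-p[:2])@Rm[:2,:2]*1000;print(lo,len(q),'x',t[:,0].min().round(1),t[:,0].max().round(1),'y',t[:,1].min().round(1),t[:,1].max().round(1), t.mean(0).round(1))
E
```

```text
[ 0.53736857 -0.0071996   0.034     ] [ 0.53489894 -0.00490047  0.13380529] [0.04549776 0.07210058 1.47008019]
0.098 71 x -0.6 4.0 y -3.8 5.3 [2.5 0.7]
0.112 135 x -0.3 4.0 y -3.7 5.7 [2.7 0.9]
0.128 1123 x -8.6 9.4 y -7.9 8.4 [0.8 1. ]
```

```bash
python3 -m creep '[[0.07,0.05,0.5,0,0],[0,0,0.6,0,0],[0,0,0.3,0,0],[0,0,0.1,0,0],[0,0,0,0,0]]'
python3 - <<'E'
from h import *
d=grab('wrist');s,p,Rm=st();print(p,s['force']);P=cloud(d)
t=(P[...,:2]-p[:2])@Rm[:2,:2]*1000;Z=P[...,2]
for lo,hi in((.038,.048),(.048,.06)):
    m=(Z>lo)&(Z<hi)&(np.hypot(t[...,0],t[...,1])<12);q=t[m];print(lo,len(q),q.min(0).round(1),q.max(0).round(1))
g=cv2.cvtColor(d['pixels'],cv2.COLOR_BGR2GRAY)
m=(Z<.0305)&(np.hypot(t[...,0],t[...,1])<22);v,u=np.nonzero(m);print('hole px',len(u),u.min(),u.max(),v.min(),v.max())
e=[((onz(d,a,c,.034)-p)[:2]@Rm[:2,:2]*1000).round(1) for a,c in((u.min()-.5,v[u==u.min()].mean()),(u.max()+.5,v[u==u.max()].mean()),(u[v==v.min()].mean(),v.min()-.5))];print(e)
u0,v0=u.min()-4,v.min()-5
print(u0,v0);print('\n'.join(' '.join('%3d'%x for x in r) for r in g[v0:v0+32,u0:u0+36]))
E
```

```text
clock: 17.4
position: [0.5387, -0.0068, 0.0742]
ee_rot: [3.115, 0.406, 0.0]
force: [0.1, 0.5, 0.6]
width: 0.153
gripper_force: 30.0
[ 0.53896423 -0.00685389  0.07451471] [-0.22244618  0.36303744 -0.51106806]
0.038 10 [ 1.5 -3. ] [3.5 4.5]
0.048 154 [-0. -4.] [4.1 5.5]
hole px 447 283 331 253 285
[array([  3.1, -21.1]), array([-1.1,  6.7]), array([ 12.3, -18.6])]
279 248
 93  93  92  93  97  92  95  91  85  88  85  84  85  84  85  88  83  85  82  81  83  86  85  84  84  85  82  80  86  85  81  86  85  86  88  86
 94  96  95  98  94  95  92  90  88  87  84  87  85  84  81  81  85  83  84  84  84  83  84  82  84  86  85  82  86  86  87  87  86  85  83  85
 99  95  94  96  93  95  99  94  83  81  82  84  83  83  83  81  83  84  83  89  83  86  87  84  85  87  86  86  86  84  87  82  84  83  83  86
 96  91  96  96  95  95  94  97  86  82  80  81  84  84  84  84  83  85  87  86  87  84  85  85  84  88  87  86  85  81  84  86  82  84  83  84
 96  98  95  97  96  96  96  97  87  86  84  84  82  82  82  86  88  88  85  86  87  83  86  86  83  85  84  83  85  83  88  85  80  80  82  85
 97  96
[... 3180 characters left out ...]
  97  99 100 100 100 100  96  99  97  82  80  83  85  85  84  84  88  84  83  84  83  83  84  81  73  63  68  58  62  65  65
 97  96  97  98  99  97  99 101  99  97  98  99 101  98  90  87  84  85  81  84  83  87  86  85  86  85  85  85  80  72  54  65  63  63  62  69
100  99  96  98  98  98  98  99 101  94  98 100 100  97  92  85  87  88  85  83  84  84  86  85  84  85  86  84  78  73  52  53  67  64  63  64
 97  97  97  98  95  99 100  98  97  96  96  97 100 100  95  87  81  86  84  84  84  83  84  83  86  82  82  82  76  72  57  54  66  64  61  52
 96  98 101 100  99  99 100  98  99  97  97  95  99  95  99  87  83  85  84  82  81  82  81  86  87  83  83  79  77  72  61  53  51  69  59  30
```

```bash
python3 - <<'E'
from h import *
d=grab('wrist');s,p,Rm=st();g=cv2.cvtColor(d['pixels'],cv2.COLOR_BGR2GRAY)
print('\n'.join('%d '%v+' '.join('%3d'%x for x in g[v,304:342]) for v in range(263,288,2)))
f=lambda a,c:((onz(d,a,c,.034)-p)[:2]@Rm[:2,:2]*1000).round(1)
print(f(308.5,277),f(332,277),f(320,265.5))
E
```

```text
263  85  85  85  82  83  84  83  85  86  82  85  83  86  84  88  85  84  85  86  83  85  89  85  85  84  86  82  84  85  77  83  80  79  85  78  80  83  84
265  86  85  85  83  86  84  90  86  86  85  86  83  82  81  75  81  78  75  76  80  79  82  80  82  81  84  80  85  78  84  81  81  80  84  80  82  81  82
267  83  81  84  82  81  83  83  84  76  72  71  62  61  60  60  64  59  57  60  61  61  67  72  76  79  81  83  83  85  81  86  82  84  83  82  83  81  86
269  84  83  78  82  78  84  74  68  66  59  57  58  56  55  58  53  59  61  58  62  61  60  60  64  71  72  81  82  83  83  85  83  83  84  83  82  81  87
271  83  77  85  84  79  71  67  66  63  61  61  57  55  56  59  56  60  57  57  58  58  59  58  64  62  63  68  78  84  83  84  84  84  83  81  83  82  85
273  83  85  82  81  69  67  61  60  64  66  65  64  66  61  61  57  64  61  59  63  60  67  66  65  61  58  59  65  80  79  82  80  81  80  81  79  79  79
275  86  83  85  80  73  59  61  60  65  67  65  65  66  65  70  65  59  59  57  59  65  64  64  64  63  59  67  57  63  77  80  81  76  80  80  79  77  74
277  88 
[... 261 characters left out ...]
66  74  83  82  82  81  81  82  81  80  78
281  84  83  83  78  71  68  50  52  50  24  10  15  14  18  18  17  19  12  15  18  16  10  17  14  19  24  62  71  74  82  82  80  81  80  83  83  79  79
283  77  81  81  80  82  75  68  59  26  13  18  11  13  18  18  18  13  17  14  16  13  17  18  16  16  16  57  77  79  82  81  81  81  79  81  76  79  80
285  71  70  68  81  80  77  77  79  27  16  12  14  14  18  18  17  19  16  17  20  18  14  14  14  18  11  40  75  79  76  76  82  81  81  67  71  71  72
287  13   5  24  83  83  83  83  82  22  15  12  20  16  15  17  16  16  15  15  16  13  17  14  12  17  15  47  78  83  82  83  81  79  24   6   3   9  12
[-2.3 -6.4] [-2.3  7.1] [4.7 0.2]
```

```bash
python3 - <<'E'
from h import *
d=grab('wrist');s,p,Rm=st()
for u,v,z in((320,276,.045),(321,285,.05)):print(((onz(d,u,v,z)-p)[:2]@Rm[:2,:2]*1000).round(1))
E
```

```text
[2.5 0.3]
[-0.7  0.8]
```

```bash
python3 -m creep '[[-0.015,-0.005,0.1,0,0],[0,0,0.12,0,0],[0,0,0.08,0,0],[0,0,0.04,0,0],[0,0,0,0,0]]'
```

```text
clock: 18.18
position: [0.5378, -0.007, 0.0601]
ee_rot: [3.115, 0.405, -0.0]
force: [0.3, 0.1, 0.3]
width: 0.153
gripper_force: 30.0
```

```bash
python3 -m creep '[[0,0,0.04,0,0],[0,0,0.04,0,0],[0,0,0.04,0,0],[0,0,0,0,0]]'
```

```text
clock: 18.68
position: [0.5378, -0.0071, 0.0554]
ee_rot: [3.115, 0.405, -0.0]
force: [-0.3, 0.0, -0.4]
width: 0.154
gripper_force: 30.0
```

```bash
python3 -m creep '[[0,0,0.04,0,0],[0,0,0.04,0,0],[0,0,0.04,0,0],[0,0,0,0,0]]'
```

```text
clock: 19.18
position: [0.5378, -0.007, 0.0506]
ee_rot: [3.115, 0.405, -0.0]
force: [-0.4, 0.8, -0.5]
width: 0.154
gripper_force: 30.0
```

```bash
python3 -m creep '[[0,0,0.04,0,0],[0,0,0.04,0,0],[0,0,0.04,0,0],[0,0,0.04,0,0],[0,0,0,0,0]]'
```

```text
clock: 19.8
position: [0.5378, -0.007, 0.0442]
ee_rot: [3.115, 0.405, -0.001]
force: [-1.1, 0.2, -0.3]
width: 0.15
gripper_force: 30.0
```

```bash
python3 -m creep '[[0,0,0.04,0,0],[0,0,0.04,0,0],[0,0,0.03,0,0],[0,0,0,0,0]]'
```

```text
clock: 20.3
position: [0.5378, -0.007, 0.0398]
ee_rot: [3.115, 0.405, -0.0]
force: [0.5, -0.4, -0.9]
width: 0.155
gripper_force: 30.0
```

Release about 1 mm above home, then rise and verify.

```bash
python3 -m creep '[[0,0,0.02,0,0],[0,0,0,0,0.2],[0,0,0,0,0.3],[0,0,0,0,0.3],[0,0,-0.2,0,0.3],[0,0,-0.6,0,0.3],[0,0,-0.9,0,0.3],[0,0,-0.9,0,0.3],[0,0,-0.4,0,0.3],[0,0,0,0,0.3]]'
python3 - <<'E'
from h import *
d=grab('wrist');s,p,Rm=st();print(p,s['gripper_force']);P=cloud(d);Z=P[...,2]
A=np.array([.5374,-.0072]);D=np.array([.5787,-.0875])
for n,c,lo in(('screw',A,.037),('drift',D,.07)):
    m=(np.linalg.norm(P[...,:2]-c,axis=-1)<.014)&(Z>lo);q=P[m];print(n,m.sum(),np.median(q,0) if len(q) else '', np.percentile(q[:,2],[50,95]) if len(q) else '')
m=(np.linalg.norm(P[...,:2]-A,axis=-1)<.025)&(np.linalg.norm(P[...,:2]-A,axis=-1)>.012);print('flange z',np.nanmedian(Z[m]))
t=grab('scene');P=cloud(t);Z=P[...,2]
for n,c,lo in(('screw',A,.037),('drift',D,.05)):
    m=(np.linalg.norm(P[...,:2]-c,axis=-1)<.014)&(Z>lo);q=P[m];print('scene',n,m.sum(),(q.mean(0),q[:,2].max()) if len(q) else '')
E
```

```text
clock: 21.55
position: [0.5385, -0.007, 0.16]
ee_rot: [3.115, 0.405, 0.003]
force: [0.1, -0.7, -0.9]
width: 0.301
gripper_force: 0.0
[ 0.53776543 -0.0071288   0.1588516 ] 0.0
screw 539 [ 0.53634124 -0.00416967  0.0448521 ] [0.0448521  0.20648495]
drift 2349 [ 0.57324101 -0.08124842  0.23201479] [0.23201479 0.23900966]
flange z 0.1897616070194275
scene screw 38 (array([ 0.5405413 , -0.00602643,  0.04565329]), np.float64(0.2043218417826852))
scene drift 152 (array([ 0.58107387, -0.08416824,  0.14060113]), np.float64(0.26861629022437233))
```

```bash
python3 - <<'E'
from h import *
A=np.array([.5374,-.0072]);D=np.array([.5787,-.0875])
for cam in('wrist','top','scene'):
    d=grab(cam);P=cloud(d);Z=P[...,2]
    for n,c,lo in(('screw',A,.039),('drift',D,.06)):
        m=(np.linalg.norm(P[...,:2]-c,axis=-1)<.014)&(Z>lo)&(Z<.1);q=P[m];print(cam,n,m.sum(),(q.mean(0).round(4),np.percentile(q[:,2],[5,50,95]).round(4)) if len(q) else '')
    r=np.linalg.norm(P[...,:2]-A,axis=-1);m=(r<.022)&(r>.012)&(Z<.06);print('flange z',np.nanmedian(Z[m]))
E
```

```text
wrist screw 340 (array([ 0.538 , -0.0081,  0.044 ]), array([0.0419, 0.0442, 0.0455]))
wrist drift 615 (array([ 0.579 , -0.0849,  0.0804]), array([0.0633, 0.0846, 0.0878]))
flange z 0.03399491015230671
top screw 0 
top drift 0 
flange z nan
scene screw 30 (array([ 0.5402, -0.0057,  0.0425]), array([0.0398, 0.0418, 0.0459]))
scene drift 77 (array([ 0.5821, -0.0845,  0.0743]), array([0.061 , 0.076 , 0.0862]))
flange z -0.7498438674983895
  return np.nanmean(a, axis, out=out, keepdims=keepdims)
```

The screw head's top is at 44 mm (10 mm above the flange) and the drift's top is at about 87 mm, so both are home. The gripper is clear.

```bash
python3 -c "
from cell import sign_off
print(sign_off())"
```

```text
the job is handed in; nothing more can be done
None
```

The job is handed in: by the last depth readings the drift pin is home in hole_1 and a socket-head cap screw is fully down in hole_2, with the arm clear; `sign_off` gave no verdict.

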